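# Push a kiln prop up the loading gutter into its seat

## Task

A fired-clay kiln prop is lying at the bottom of the sloped gutter. With your fingertips behind it, gently push it up the slope, staying in contact nearly to the top, and on over the crest until it drops into the seat against the end stop, where it cannot roll back; then take the hand away. Push only: do not pinch or lift the prop or flick it up, and leave the spare prop and the two clay lamps where they stand.

Things in the scene. Friction and masses are not known exactly. Their poses are not given: they have to be found in the camera images.
- prop_center (a point): Centre of the kiln prop to push: terracotta tube lying across the gutter, diameter 50 mm, length 84 mm, 175 to 350 g, smooth (friction on the gutter about 0.35), rolls or slides. y is the tube's long axis; x and z turn as it rolls. Starts at the low lip, x=-116, y=0, z=58 mm in the gutter's frame; rolls back if let go on the ramp. On the ramp its centre is 25.4 mm above the floor below it.
- gutter: Aluminium gutter on wooden blocks, fixed. Origin on the table under its middle; +x is uphill (level), y across, z up. The ramp floor rises straight at 10 degrees from z=30 mm at x=-130 mm to z=67 mm at the crest, x=80 mm. Side walls 90 mm apart inside, 96 outside, rising 15 mm above the ramp floor (to z=82 mm beside the seat): the prop's upper half stands above them.
- lip (a point): Middle of the top edge of the low lip at the bottom of the ramp, against which the prop rests at the start: a strip 8 mm high above the ramp floor, 4 mm thick, across the full width. At x=-131, y=0, z=38 mm in the gutter's frame. Beyond it (-x) there is nothing but open table.
- seat (a point): Where the prop's centre lies when seated, at x=98, y=0, z=86 mm in the gutter's frame; axes as the gutter's. The level seat floor is 6 mm lower than the crest (z=61 mm) and runs from the crest (x=80 mm) to the face of the upright end stop at x=124 mm (stop 5 mm thick, top at z=106 mm). The prop has 3 mm of play there and stays by itself.
- spare_prop: Bystander: a second, identical prop standing upright on the table beside the gutter, 50 mm diameter, 84 mm tall; origin at the centre of its underside.
- lamp_a: Bystander: small round open clay lamp bowl on the table beside the gutter, 76 mm across, 30 mm high; origin at the centre of its underside.
- lamp_b: Bystander: another such lamp bowl, same size, on the other side of the gutter; origin at the centre of its underside.
Mind the look-alikes: they are no part of the job. Leave any blue or yellow look-alike of the part that bears prop_center alone.

How it is judged:
By the outcome, as a careful person would: the job done as asked, in the order asked, and still so for the second after the job is handed in, with the robot touching nothing.
It also fails if it takes over 42 s, if anything falls off the work surface, if the arm or the gripper's body presses on something with over 40 N, if the wrist force passes 120 N, or if a joint passes its speed limit or range.

## Robot

A 7-joint arm with a two-finger parallel gripper is mounted at the origin on the work surface. World frame = base frame: x ahead of the robot, y to its left, z up, the work surface at z = 0. Lengths are in m, angles in rad, forces in N, time in s.
With the tool pointing down it reaches from about 0.425 to 0.925 m from the base axis. Payload 6.8 kg.
Tool frame: the origin (TCP) lies at the very end of the fingers, on their centre line; the grasp point (between the pads) lies 19 mm behind it (tcp_to_grasp is the distance from the TCP to the grasp point, in m); z points along the fingers, y is the direction in which the jaws open and shut (so a half turn about z gives the same grasp; the last joint's range is limited). The gripper opens to 85 mm and grips with 20 to 120 N. Pads are 22 mm wide; open, the fingers measure 114 mm over their backs; the gripper's body (76 mm by 85 mm) begins 54 mm behind the grasp point. The pads swing forward as they close: fully open they stand 13 mm farther back than shut.
Start: joints at [-1.232, 0.477, 0.022, 1.555, -0.011, 1.109, -0.083], TCP at [0.292, 0.609, 0.231] pointing down, gripper open.
Joint ranges: [-2.96, 2.96], [-0.34, 2.1], [-1.41, 1.46], [0.24, 2.44], [-1.37, 4.51], [0.17, 1.92], [-2.96, 2.96]. Speed limits (rad/s): [2.39, 2.39, 3.14, 3.14, 3.14, 3.14, 3.14].

## Interface

Orientations are given as a unit quaternion [w, x, y, z].
In Python, from station import * gives the robot as it stands.
- The arm moves only by the tool apply_moves, never from a script. Its argument "increments" is one flat list of numbers, 5 for each row, row after row: the finger opening in mm, from 0 to 85.4, then the shift along the tool's x, y, z in mm, then the turn about the tool's z in degrees. In form: [claw, tx, ty, tz, roll, claw, tx, ty, tz, roll, ...]. A call has 1 to 12 rows; each row shifts and turns the pose as measured when the row begins, along the tool's axes as they then stand; what a row does not reach is not made up. A row lasts 1/8 s, in which the tool goes at most 62.5 mm and 10.7 degrees, less where a joint would pass 70% of its speed; a pose out of reach is approached as far as the arm can. A call with a gripper value outside its range is refused whole. The fingers move at their own pace and stop on an object; "squeeze" is the grip in N (left out, the last holds). Time passes only in rows, so rows that do not move let the fingers close. It gives the time, the measured TCP pose, the force and the opening at its end, in the units of the state.
- get_obs(): the state, without advancing time (a new reading comes with each control period).
- read_camera(name): name is "scene" or "top"; returns (picture, depth): 400x640x3 uint8, blue, green, red; 400x640 float32, m along the optical axis (not along the pixel's ray), 0 where there is no reading.
- get_calibration(name): a dict with "mtx" (3x3 intrinsics, pixels), "camera_from_world" (4x4, takes a point from world to camera coordinates). Camera axes: x right, y down, z forward; pixel columns grow to the right and rows downward; lengths in m; the calibration is good to about 2 mm. A picture is of the moment at which its call begins. get_calibration takes no time and is no camera call.
- hand_in(): hands the job in, once; it reports no verdict.
Trained networks look in the newest picture that a camera, given by its name, has taken for a name from the list of things; names that differ only in an ending like _2 or _b are one class to them, and where a whole thing is asked for, a point or a joint stands for the part that bears it (a point fixed in the world has none). Each returns a list of dicts, best first, with "p" (0 to 1); they miss things now and then, are a little off and sometimes report something else, mostly with a low value. They report only what shows in the picture. A call takes as long as a camera call. They do not tell look-alikes from the thing itself.
- outline_of(camera, thing): "pixels" (400x640 bool, what is visible of it) and "extent" ([centre column, centre row, width, height] in pixels, round what is visible of it).
The state is a dict: "t": time; "q": joint angles; "joint_vel": joint speeds; "joint_torque": joint torques, N m; "eef_pos": TCP position; "tool_rot": TCP orientation; "contact_force": force on the tool from outside, world axes, zero at the start; "torque": the same for the moment, N m; "gripper_width": opening from 0.0 (shut) to 1.0 (fully open).
Only numpy, scipy, OpenCV 4.12 (cv2) and the standard library are available. Lean on these libraries where they do the work, as an engineer would, in place of code of your own. Each camera call takes 0.05 s, during which the arm holds its last target.

## Working session

There is one attempt and no reset: what is moved stays moved. The work goes in short steps, Python scripts to look and compute and a tool call to move; the robot and the scene stay as the last step left them, time stands still between calls to the robot, and variables do not carry over. Pictures are saved under pics/ and viewed, and the job is handed in when it is done.

Besides the shell and the picture viewer there is one more tool, called after "Request:" as a command line: name --argument value ..., lists and objects as JSON in quotes. apply_moves: Moves the arm, as the interface text tells. Its arguments: {"type":"object","properties":{"increments":{"type":"array"},"squeeze":{"type":"number"}},"required":["increments"]}

```bash
ls; mkdir -p pics
python3 - <<'E'
from station import *
import cv2
o=get_obs()
for k in o: print(k,o[k])
for c in ("scene","top"):
    im,d=read_camera(c); cv2.imwrite(f"pics/{c}0.png",im)
    print(c,get_calibration(c))
    for t in ("prop_center","gutter","spare_prop","lamp_a"):
        for r in outline_of(c,t): print(t,r["p"],r["extent"],r["pixels"].sum())
E
```

```text
pics
t 0.0
q [-1.23206058  0.47780881  0.02231921  1.55647251 -0.01152515  1.10931285
 -0.08309701]
joint_vel [-3.84316830e-04 -1.09457479e-03  8.89779074e-06 -3.13617633e-05
 -9.95979593e-04  1.82471451e-04 -8.59698191e-04]
joint_torque [ 2.57323936e-04 -5.96458304e+01  1.60836093e+00 -2.81197125e+01
  1.24795493e-02  9.52612900e-03 -9.28380956e-06]
eef_pos [0.29141014 0.6081791  0.23031059]
tool_rot [-1.54462910e-04  2.21548435e-01  9.75148918e-01 -9.24234542e-04]
contact_force [ 0.10693869 -0.55710531 -0.82526452]
torque [-0.0005898  -0.03275695 -0.02754464]
gripper_width 1.0014647367919407
scene {'mtx': array([[387.95256062,   0.        , 320.62762791],
       [  0.        , 387.95256062, 191.61224604],
       [  0.        ,   0.        ,   1.        ]]), 'camera_from_world': array([[-1.99290035e-01,  9.79940100e-01,  9.39547123e-04,
         1.90138134e-01],
       [ 7.39396840e-01,  1.50999920e-01, -6.56118387e-01,
        -3.40360870e-01],
       [-6.43098589e-01, -1.30063158e-01, -7.54657393e-01,
         1.16754932e+00],
       [ 0.00000000e+00,  0.00000000e+00,  0.00000000e
[... 513 characters left out ...]
604],
       [  0.        ,   0.        ,   1.        ]]), 'camera_from_world': array([[ 0.02854169, -0.99924149,  0.02649164, -0.08641056],
       [-0.98154013, -0.03303043, -0.18838251,  0.55241892],
       [ 0.18911465, -0.02062586, -0.98173837,  0.74320308],
       [ 0.        ,  0.        ,  0.        ,  1.        ]])}
prop_center 0.98 [355.1, 227.4, 36.4, 50.0] 1318
prop_center 0.66 [373.5, 318.1, 49.0, 48.2] 1329
prop_center 0.65 [438.0, 215.0, 42.7, 46.4] 1150
prop_center 0.6 [394.4, 138.1, 50.5, 34.9] 1102
gutter 0.94 [290.9, 214.2, 147.7, 88.0] 6967
spare_prop 0.74 [333.4, 156.2, 28.5, 35.0] 829
lamp_a 0.96 [254.4, 279.2, 38.7, 37.6] 1298
lamp_a 0.96 [277.4, 139.5, 41.8, 37.2] 1060
```

View pics/scene0.png

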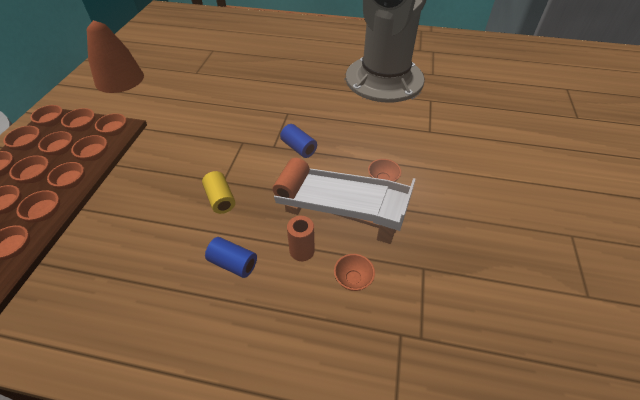

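View pics/top0.png

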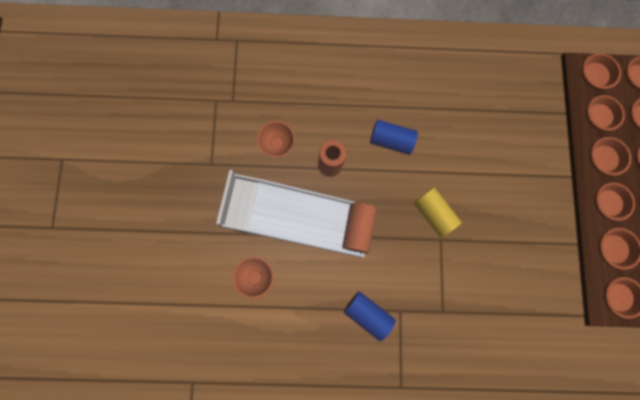

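```bash
cat > h.py <<'E'
from station import *
import cv2, numpy as np
def cloud(cam,d):
    c=get_calibration(cam);K=c["mtx"];T=np.linalg.inv(c["camera_from_world"])
    v,u=np.mgrid[:400,:640]
    P=np.stack([(u-K[0,2])/K[0,0]*d,(v-K[1,2])/K[1,1]*d,d],-1)
    return P@T[:3,:3].T+T[:3,3]
def proj(cam,P):
    c=get_calibration(cam);T=c["camera_from_world"]
    r,_=cv2.Rodrigues(T[:3,:3]); return cv2.projectPoints(np.asarray(P,float).reshape(-1,1,3),r,T[:3,3],c["mtx"],None)[0][:,0]
E
python3 - <<'E'
from h import *
np.set_printoptions(precision=4,suppress=True)
for c in ("top","scene"):
    im,d=read_camera(c);W=cloud(c,d)
    np.savez(f"{c}0.npz",im=im,d=d,W=W)
    g=outline_of(c,"gutter")[0]["pixels"]&(d>0)
    P=W[g]; print(c,"gutter z range",np.percentile(P[:,2],[1,50,99]),P.mean(0))
    x,y,w,h=[int(a) for a in ((218-15,160,180,105) if c=="top" else (265,145,160,110))]
    cv2.imwrite(f"pics/{c}_crop.png",cv2.resize(im[y:y+h,x:x+w],None,fx=4.4,fy=4.4,interpolation=cv2.INTER_CUBIC))
    for t in ("prop_center","spare_prop","lamp_a"):
        for r in outline_of(c,t):
            m=r["pixels"]&(d>0);Q=W[m];col=im[m].mean(0)
            print(t,r["p"],r["extent"][:2],"mean",Q.mean(0),"z99",np.percentile(Q[:,2],99),"bgr",col.round())
    # table
    print("table z", np.median(W[300:380,50:150,2]) )
E
```

```text
top gutter z range [0.0336 0.0597 0.1079] [ 0.5289 -0.0198  0.0587]
prop_center 0.96 [358.2, 228.1] mean [ 0.504  -0.1535  0.078 ] z99 0.08627438131531133 bgr [ 74.  94. 148.]
prop_center 0.78 [371.0, 316.6] mean [ 0.3491 -0.1787  0.0454] z99 0.053615727032372176 bgr [124.  69.  57.]
prop_center 0.78 [393.8, 135.6] mean [ 0.6879 -0.2226  0.0446] z99 0.053329403022713384 bgr [122.  67.  53.]
prop_center 0.69 [437.5, 213.2] mean [ 0.5412 -0.3059  0.0449] z99 0.053589575811012376 bgr [ 62. 140. 166.]
spare_prop 0.73 [331.4, 159.1] mean [ 0.6321 -0.1022  0.0694] z99 0.08858043634619844 bgr [ 54.  72. 115.]
lamp_a 0.86 [253.5, 277.4] mean [0.4127 0.037  0.0188] z99 0.03366420017408541 bgr [ 63.  86. 141.]
lamp_a 0.66 [275.6, 138.4] mean [0.6838 0.0061 0.0186] z99 0.03352533845106512 bgr [ 61.  84. 139.]
table z 0.001597874843150604
scene gutter z range [-0.      0.0567  0.1057] [ 0.5314 -0.0196  0.0533]
prop_center 0.92 [300.1, 140.6] mean [ 0.3631 -0.1751  0.0371] z99 0.05057226126985995 bgr [117.  68.  61.]
prop_center 0.9 [230.8, 257.1] mean [ 0.7023 -0.2207  0.0388] z99 0.05064294851465541 bgr [122.  67.  54.]
prop_center 0.89 [220.0, 190.6] mean [ 0.5575 -0.3013  0.0386] z99 0.05065489849174367 bgr [ 50. 130. 156.]
prop_center 0.86 [295.4, 178.2] mean [ 0.5176 -0.1522  0.072 ] z99 0.08345092261994058 bgr [ 58.  78. 128.]
spare_prop 0.64 [302.9, 239.1] mean [ 0.6499 -0.0996  0.0604] z99 0.08538079993787805 bgr [ 49.  67. 109.]
spare_prop 0.49 [344.5, 206.1] mean [ 0.5321 -0.0205  0.0532] z99 0.10562482269468516 bgr [151. 153. 159.]
lamp_a 0.96 [353.6, 273.9] mean [0.675  0.0057 0.0168] z99 0.03126406142766442 bgr [ 60.  85. 146.]
lamp_a 0.6 [386.5, 170.5] mean [0.3996 0.0368 0.0176] z99 0.0311257434712227 bgr [ 75.  96. 148.]
table z -0.0007061436190161641
```

```bash
ls pics
```

```text
scene0.png
scene_crop.png
top0.png
top_crop.png
```

Run:
```python
from h import *
from scipy.optimize import minimize
np.set_printoptions(precision=4,suppress=True)
for c in ("top","scene"):
    z=np.load(f"{c}0.npz");im,W,d=z["im"],z["W"],z["d"]
    hsv=cv2.cvtColor(im,cv2.COLOR_BGR2HSV)
    near=(np.hypot(W[...,0]-.53,W[...,1]+.03)<.2)
    g=near&(hsv[...,1]<60)&(W[...,2]>.028)&(d>0)
    P=W[g]
    (cx,cy),(w,h),a=cv2.minAreaRect(P[:,:2].astype(np.float32)); 
    box=cv2.boxPoints(((cx,cy),(w,h),a)); print(c,len(P),"rect",cx,cy,w,h,a); print(box)
    # stop
    S=P[P[:,2]>.092]; print("stop",len(S),S.mean(0)); 
    u=np.linalg.svd(S[:,:2]-S[:,:2].mean(0))[2][0]; print("stop dir angle",np.degrees(np.arctan2(u[1],u[0])))
    # prop
    m=near&(hsv[...,1]>90)&((hsv[...,0]<12))&(W[...,2]>.06)&(np.hypot(W[...,0]-.51,W[...,1]+.153)<.07)
    Q=W[m]
    # fit cylinder axis horizontal: params cx,cy,z,theta R=.025 
    from scipy.optimize import least_squares
    def f(p):
        n=np.array([-np.sin(p[3]),np.cos(p[3])])
        r=np.hypot((Q[:,:2]-p[:2])@n,Q[:,2]-p[2])-.025
        return r
    best=min((least_squares(f,[Q[:,0].mean(),Q[:,1].mean(),.058,t],loss="soft_l1",f_scale=.001) for t in np.linspace(0,3,7)),key=lambda s:s.cost)
    p=best.x;ax=np.array([np.cos(p[3]),np.sin(p[3])]);s=(Q[:,:2]-p[:2])@ax
    lo,hi=np.percentile(s,[1,99]);mid=p[:2]+ax*(lo+hi)/2
    print("prop",mid,p[2],"axis deg",np.degrees(p[3])%180,"len",hi-lo,"rms",np.sqrt(np.mean(f(p)**2)))
```

```text
top 7008 rect 0.4772816002368927 -0.04307141900062561 0.2776857018470764 0.1902814656496048 80.3234634399414
[[ 0.3602 -0.1639]
 [ 0.5477 -0.1959]
 [ 0.5944  0.0778]
 [ 0.4068  0.1098]]
stop 262 [0.545  0.0826 0.1047]
stop dir angle 170.15585494878027
prop [ 0.5052 -0.1561] 0.059223788545295954 axis deg 169.9405435610494 len 0.08269147258077603 rms 0.0016242039212967278
scene 4786 rect 0.4798754155635834 -0.036107733845710754 0.26508790254592896 0.19048412144184113 80.16059112548828
[[ 0.3634 -0.1504]
 [ 0.5511 -0.183 ]
 [ 0.5964  0.0782]
 [ 0.4087  0.1108]]
stop 126 [0.5532 0.0832 0.1045]
stop dir angle -9.795472567822875
prop [ 0.5074 -0.1555] 0.056651506619102454 axis deg 170.28737414972977 len 0.08283529351786661 rms 0.0034104618867679543
```

View pics/top_crop.png

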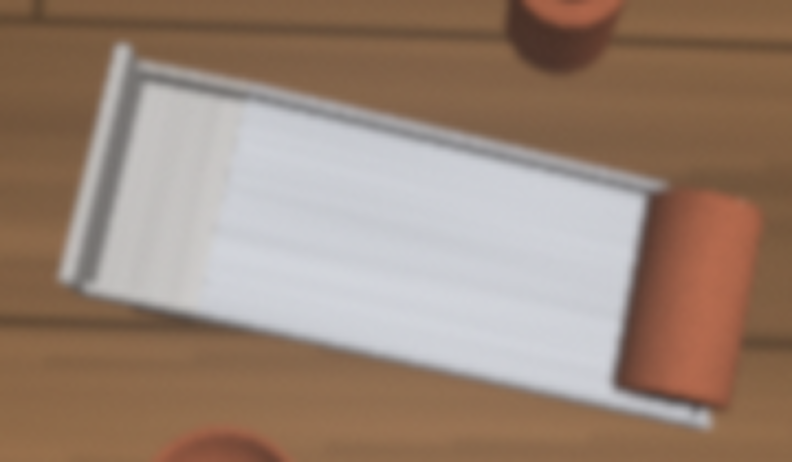

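View pics/scene_crop.png

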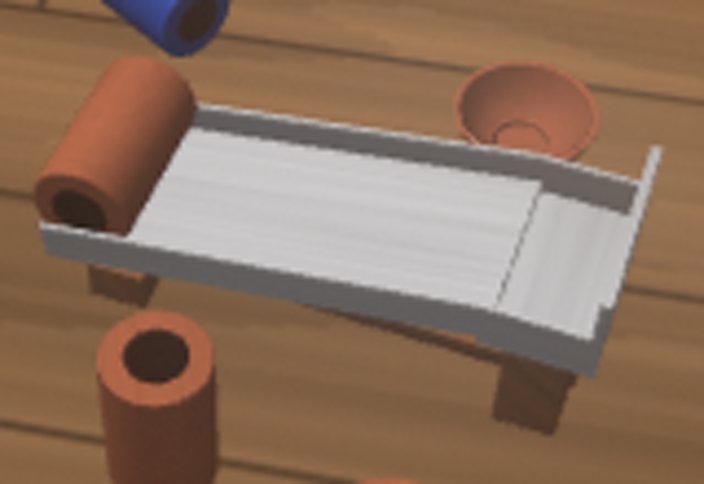

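Request:
apply_moves --increments '[40,0,0,0,10.6,40,0,0,0,10.6,40,0,0,0,10.6,40,0,0,0,10.6,40,0,0,0,10.6,40,0,0,0,10.6,40,0,0,0,10.6]' --squeeze 30

```text
t: 1.88
eef_pos: [0.2916, 0.6088, 0.2314]
tool_rot: [-0.0, 0.772, 0.636, -0.0]
contact_force: [-0.6, 0.2, 0.1]
gripper_width: 0.464
```

Request:
apply_moves --increments '[40,-35,50,0,-1.1,40,-35,50,0,0,40,-35,50,0,0,40,-35,50,0,0,40,-35,50,0,0,40,-35,50,0,0,40,-35,50,0,0,40,-57,0,0,0,40,-57,0,0,0,40,-57,0,0,0,40,-57,0,0,0,40,-57,0,0,0]'

```text
t: 3.38
eef_pos: [0.5535, 0.0167, 0.2291]
tool_rot: [-0.001, 0.762, 0.648, 0.003]
contact_force: [-0.0, -0.4, -0.5]
gripper_width: 0.469
```

```bash
cat > st.py <<'E'
from h import *
from scipy.spatial.transform import Rotation as R
O=np.array([.526,-.0415]);a=np.radians(80.15);u=np.array([np.cos(a),np.sin(a)]);v=np.array([-u[1],u[0]])
def st():
    o=get_obs();p=np.array(o["eef_pos"]);q=o["tool_rot"];M=R.from_quat([q[1],q[2],q[3],q[0]]).as_matrix()
    f=np.array(o["contact_force"])
    print("t",round(o["t"],2),"gutter xyz mm",((p[:2]-O)@u*1e3).round(1),((p[:2]-O)@v*1e3).round(1),(p[2]*1e3).round(1),"toolx deg",np.degrees(np.arctan2(M[1,0],M[0,0])).round(2),"tilt",M[2].round(3),"F u,v,z",(f[:2]@u).round(2),(f[:2]@v).round(2),f[2].round(2))
    return o
E
python3 -c "
from st import *
print(st()['q'])"
```

```text
t 3.38 gutter xyz mm 62.0 -17.2 229.1 toolx deg 80.77 tilt [ 0.005  0.003 -1.   ] F u,v,z -0.36 -0.04 -0.46
[-0.52980398  0.29550679  0.47848719  1.87897349 -0.16471438  1.00113256
 -0.14136166]
```

Request:
apply_moves --increments '[40,-57,-6,0,0.6,40,-57,-6,0,0,40,-57,-5,0,0,40,-50,0,0,0,40,-16,0,20,0,40,0,0,0,0]'

```text
t: 4.12
eef_pos: [0.4934, -0.2266, 0.2099]
tool_rot: [0.002, 0.768, 0.641, 0.004]
contact_force: [0.5, 0.1, 0.1]
gripper_width: 0.47
```

```bash
python3 -c "
from st import *
st()
im,d=read_camera('top');cv2.imwrite('pics/top1.png',im)
im,d=read_camera('scene');cv2.imwrite('pics/scene1.png',im)"
```

```text
t 4.12 gutter xyz mm -188.0 0.4 209.9 toolx deg 79.68 tilt [ 0.005  0.008 -1.   ] F u,v,z 0.18 -0.52 0.1
```

View pics/scene1.png

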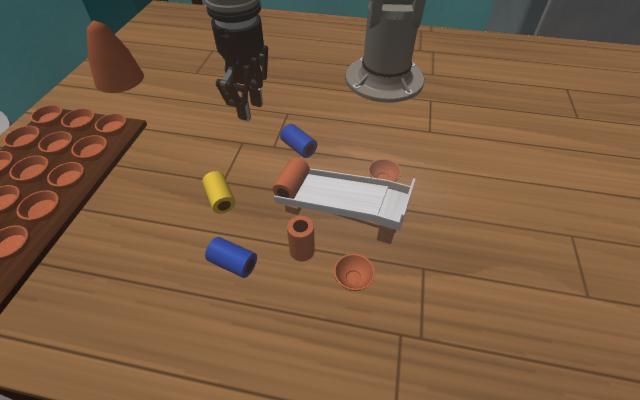

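View pics/top1.png

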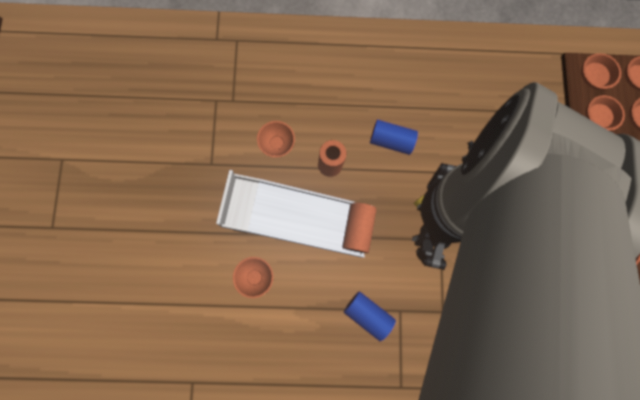

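Request:
apply_moves --increments '[40,5,0,45,0.4,40,3,0,45,0,40,0,0,40,0,40,0,0,18,0,40,0,0,5,0,40,0,0,0,0]'

```text
t: 4.97
eef_pos: [0.5086, -0.2094, 0.0603]
tool_rot: [0.006, 0.765, 0.644, 0.011]
contact_force: [0.1, -0.6, 1.2]
gripper_width: 0.465
```

```bash
python3 -c "
from st import *
st()
im,d=read_camera('scene');cv2.imwrite('pics/scene2.png',cv2.resize(im[80:280,150:430],None,fx=2.8,fy=2.8))
im,d=read_camera('top');cv2.imwrite('pics/top2.png',cv2.resize(im[100:300,200:480],None,fx=2.8,fy=2.8))"
```

```text
t 4.97 gutter xyz mm -168.4 -11.6 60.3 toolx deg 80.22 tilt [ 0.009  0.024 -1.   ] F u,v,z -0.53 -0.24 1.22
```

View pics/scene2.png

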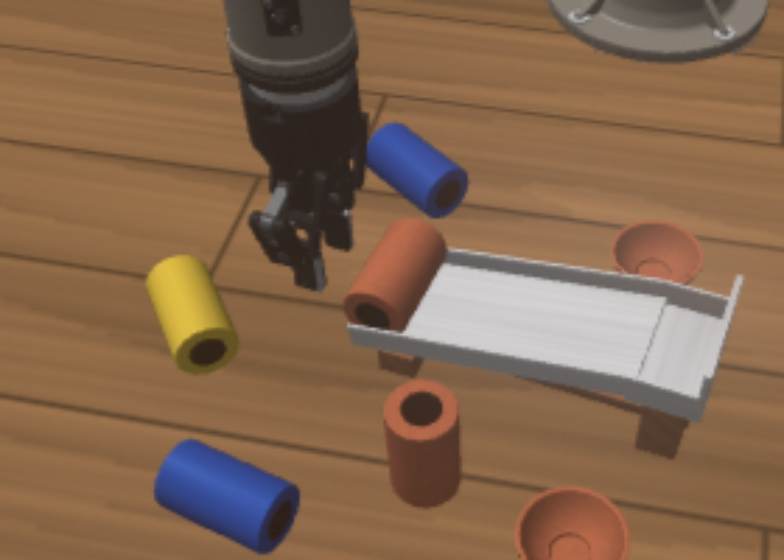

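View pics/top2.png

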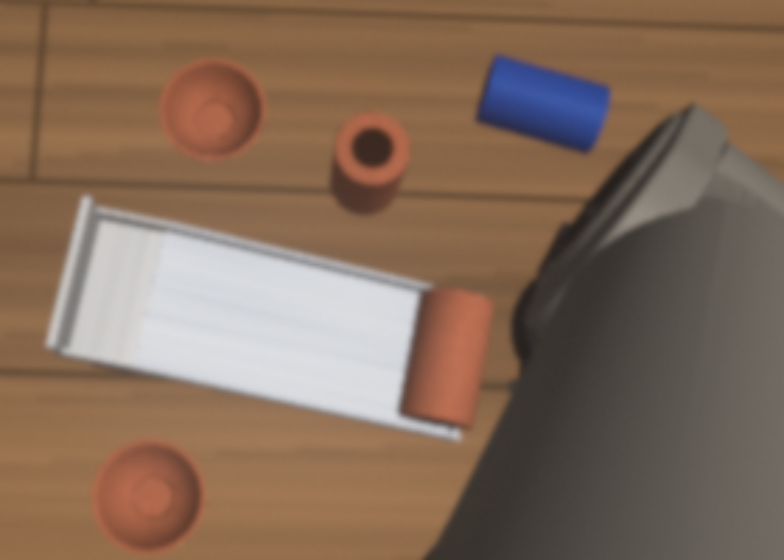

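Request:
apply_moves --increments '[40,0,-6,5,0,40,0,-6,5,0,40,0,0,4,0,40,0,0,0,0]'

```text
t: 5.58
eef_pos: [0.4971, -0.2081, 0.0473]
tool_rot: [0.008, 0.765, 0.644, 0.012]
contact_force: [1.4, 0.2, -0.4]
gripper_width: 0.472
```

```bash
python3 -c "
from st import *
st()"
```

```text
t 5.58 gutter xyz mm -169.0 -0.0 47.3 toolx deg 80.15 tilt [ 0.009  0.027 -1.   ] F u,v,z 0.45 -1.31 -0.41
```

Request:
apply_moves --increments '[40,4,0,1,0,40,4,0,1,0,40,4,0,0,0,40,3,0,0,0,40,3,0,0,0]'

```text
t: 6.2
eef_pos: [0.5011, -0.1893, 0.0455]
tool_rot: [0.008, 0.765, 0.644, 0.012]
contact_force: [-0.7, -2.8, 1.0]
gripper_width: 0.464
```

```bash
python3 -c "
from st import *
st()
im,d=read_camera('scene');cv2.imwrite('pics/scene3.png',cv2.resize(im[80:280,150:430],None,fx=2.8,fy=2.8))"
```

```text
t 6.2 gutter xyz mm -149.9 -0.7 45.5 toolx deg 80.16 tilt [ 0.008  0.028 -1.   ] F u,v,z -2.87 0.24 0.95
```

View pics/scene3.png

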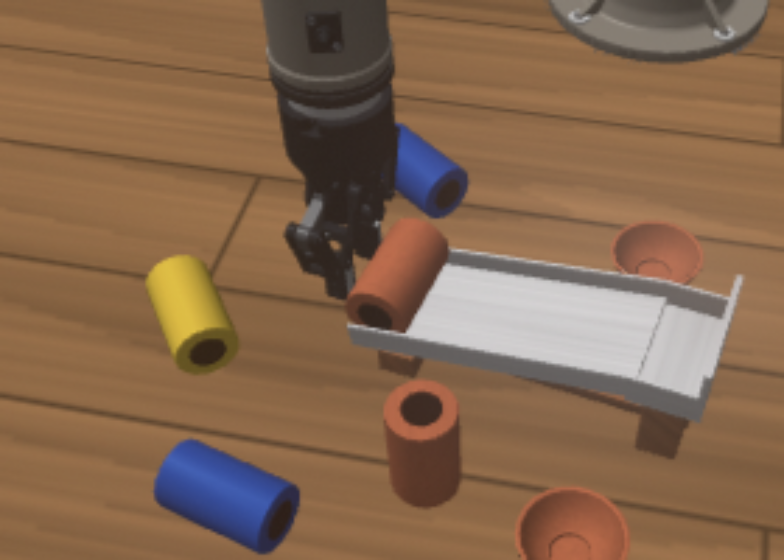

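Request:
apply_moves --increments '[40,4,0,-0.7,0,40,4,0,-0.7,0,40,4,0,-0.7,0,40,4,0,-0.7,0,40,4,0,-0.7,0,40,4,0,-0.7,0,40,4,0,-0.7,0,40,4,0,-0.7,0]'

```text
t: 7.25
eef_pos: [0.5068, -0.156, 0.052]
tool_rot: [0.008, 0.765, 0.644, 0.012]
contact_force: [0.9, -1.8, 1.1]
gripper_width: 0.466
```

```bash
python3 -c "
from st import *
st()
im,d=read_camera('scene');cv2.imwrite('pics/scene4.png',cv2.resize(im[80:280,150:430],None,fx=2.8,fy=2.8))"
```

```text
t 7.25 gutter xyz mm -116.1 -0.7 52.0 toolx deg 80.14 tilt [ 0.008  0.029 -1.   ] F u,v,z -1.64 -1.21 1.11
```

View pics/scene4.png

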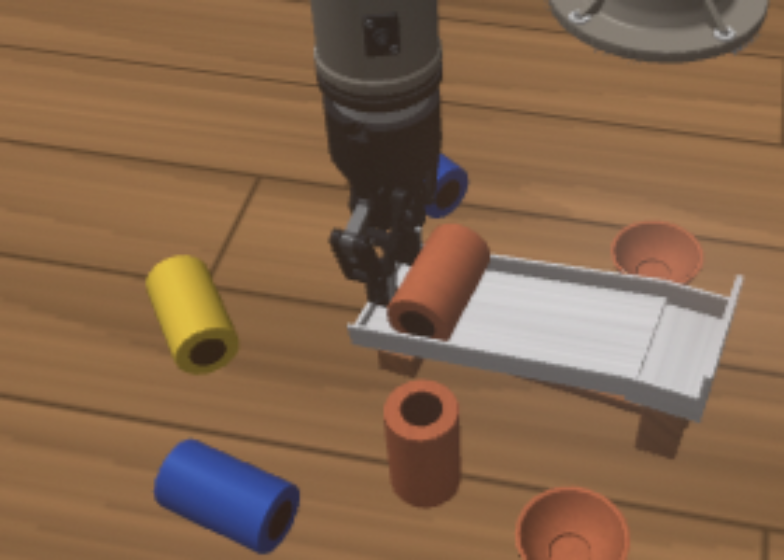

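Request:
apply_moves --increments '[40,5,0,-0.8,0,40,5,0,-0.8,0,40,5,0,-0.8,0,40,5,0,-0.8,0,40,5,0,-0.8,0,40,5,0,-0.8,0,40,5,0,-0.8,0,40,5,0,-0.8,0,40,5,0,-0.8,0,40,5,0,-0.8,0,40,5,0,-0.8,0,40,5,0,-0.8,0]'

```text
t: 8.8
eef_pos: [0.5175, -0.0922, 0.0628]
tool_rot: [0.008, 0.765, 0.644, 0.012]
contact_force: [0.4, -1.6, 0.6]
gripper_width: 0.468
```

```bash
python3 -c "
from st import *
st()
im,d=read_camera('scene');cv2.imwrite('pics/scene5.png',cv2.resize(im[80:280,150:430],None,fx=2.8,fy=2.8))"
```

```text
t 8.8 gutter xyz mm -51.4 -0.3 62.8 toolx deg 80.15 tilt [ 0.009  0.028 -1.   ] F u,v,z -1.46 -0.68 0.64
```

View pics/scene5.png

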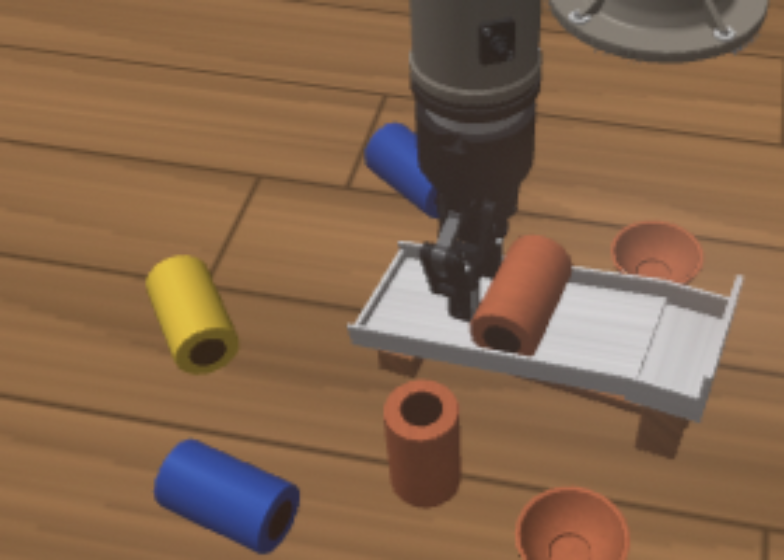

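Request:
apply_moves --increments '[40,5,0,-0.8,0,40,5,0,-0.8,0,40,5,0,-0.8,0,40,5,0,-0.8,0,40,5,0,-0.8,0,40,5,0,-0.8,0,40,5,0,-0.8,0,40,5,0,-0.8,0,40,5,0,-0.8,0,40,5,0,-0.8,0,40,4,0,-0.7,0,40,4,0,-0.7,0]'

```text
t: 10.35
eef_pos: [0.5278, -0.0304, 0.0734]
tool_rot: [0.008, 0.765, 0.644, 0.012]
contact_force: [0.2, -1.1, 1.4]
gripper_width: 0.476
```

```bash
python3 -c "
from st import *
st()
im,d=read_camera('scene');cv2.imwrite('pics/scene6.png',cv2.resize(im[80:280,150:430],None,fx=2.8,fy=2.8))"
```

```text
t 10.35 gutter xyz mm 11.2 0.1 73.4 toolx deg 80.19 tilt [ 0.009  0.028 -1.   ] F u,v,z -1.05 -0.34 1.41
```

View pics/scene6.png

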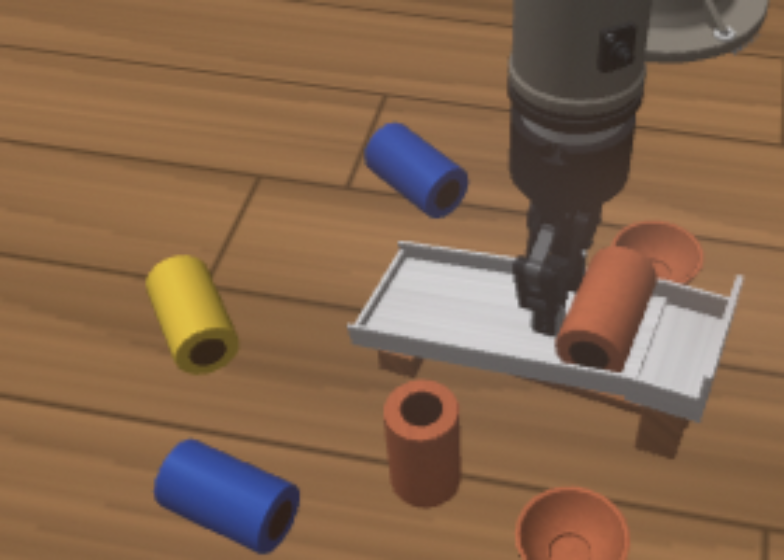

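Request:
apply_moves --increments '[40,4,0,-0.7,0,40,4,0,-0.7,0,40,4,0,-0.7,0,40,4,0,-0.7,0,40,4,0,-0.6,0,40,3,0,-0.5,0,40,3,0,-0.4,0,40,3,0,-0.4,0,40,3,0,-0.3,0,40,3,0,-0.2,0]'

```text
t: 11.65
eef_pos: [0.534, 0.0075, 0.0792]
tool_rot: [0.007, 0.765, 0.644, 0.013]
contact_force: [-0.2, 0.2, 0.3]
gripper_width: 0.468
```

```bash
python3 -c "
from st import *
st()
im,d=read_camera('scene');cv2.imwrite('pics/scene7.png',cv2.resize(im[80:280,200:480],None,fx=2.8,fy=2.8))"
```

```text
t 11.65 gutter xyz mm 49.6 0.5 79.2 toolx deg 80.23 tilt [ 0.01   0.028 -1.   ] F u,v,z 0.13 0.2 0.25
```

View pics/scene7.png

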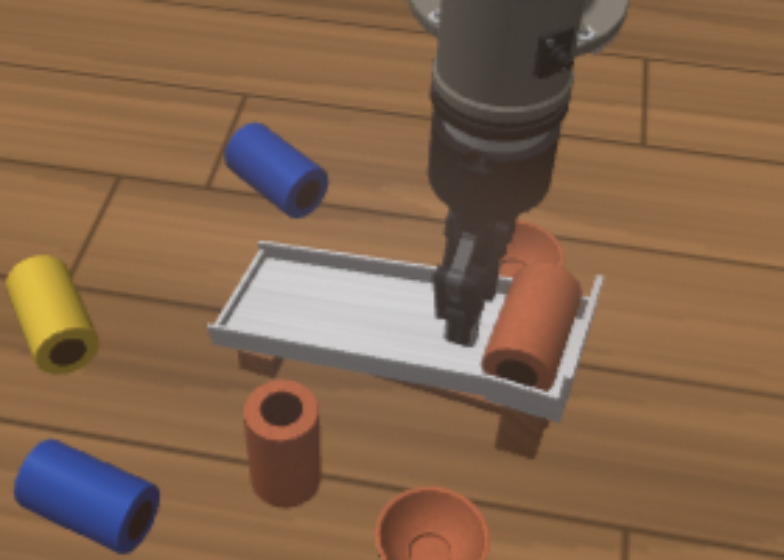

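Contact force has gone to zero with a gap, and the prop appears to have dropped into the seat. I'll retreat back and up, then check.

Request:
apply_moves --increments '[40,-6,0,-4,0,40,-15,0,-15,0,40,-25,0,-30,0,40,-30,0,-40,0,40,-40,0,-40,0,40,-50,0,-20,0,40,-50,0,0,0,40,-40,0,0,0,40,0,0,0,0]'

```text
t: 12.82
eef_pos: [0.48, -0.264, 0.2392]
tool_rot: [0.011, 0.768, 0.641, 0.015]
contact_force: [0.2, -0.0, -0.0]
gripper_width: 0.468
```

Run:
```python
from st import *
from scipy.optimize import least_squares
st()
for c,sl in (("scene",(slice(80,280),slice(200,480))),("top",(slice(100,300),slice(180,460)))):
    im,d=read_camera(c);cv2.imwrite(f'pics/{c}8.png',cv2.resize(im[sl],None,fx=2.8,fy=2.8))
    W=cloud(c,d);hsv=cv2.cvtColor(im,cv2.COLOR_BGR2HSV)
    s=O+.098*u
    m=(hsv[...,1]>90)&(hsv[...,0]<12)&(W[...,2]>.088)&(np.hypot(W[...,0]-s[0],W[...,1]-s[1])<.06)&(d>0)
    Q=W[m]; print(c,len(Q),"z99",np.percentile(Q[:,2],99)*1e3)
    f=lambda p:np.hypot((Q[:,:2]-p[:2])@np.array([-np.sin(p[3]),np.cos(p[3])]),Q[:,2]-p[2])-.025
    p=least_squares(f,[*s,.086,a-np.pi/2],loss="soft_l1",f_scale=.001).x
    ax=np.array([np.cos(p[3]),np.sin(p[3])]);t=(Q[:,:2]-p[:2])@ax;mid=p[:2]+ax*np.percentile(t,[1,99]).mean()
    print("prop gutter",((mid-O)@u*1e3).round(1),((mid-O)@v*1e3).round(1),(p[2]*1e3).round(1),"axis",np.degrees(p[3]).round(1))
    for t in ("spare_prop","lamp_a"):
        for r in outline_of(c,t):
            print(t,r["p"],W[r["pixels"]&(d>0)].mean(0).round(4))
```

```text
t 12.82 gutter xyz mm -227.1 7.2 239.2 toolx deg 79.7 tilt [ 0.008  0.036 -0.999] F u,v,z -0.01 -0.2 -0.05
scene 968 z99 111.9006118311749
prop gutter 99.8 -1.2 85.1 axis -9.8
spare_prop 0.62 [ 0.6497 -0.0998  0.0609]
lamp_a 0.95 [0.3963 0.0346 0.0177]
top 1276 z99 114.4522616959593
prop gutter 99.0 1.4 87.3 axis -9.9
spare_prop 0.91 [ 0.6322 -0.1023  0.0726]
lamp_a 0.67 [0.6838 0.007  0.0181]
lamp_a 0.63 [0.4127 0.037  0.0189]
```

View pics/scene8.png

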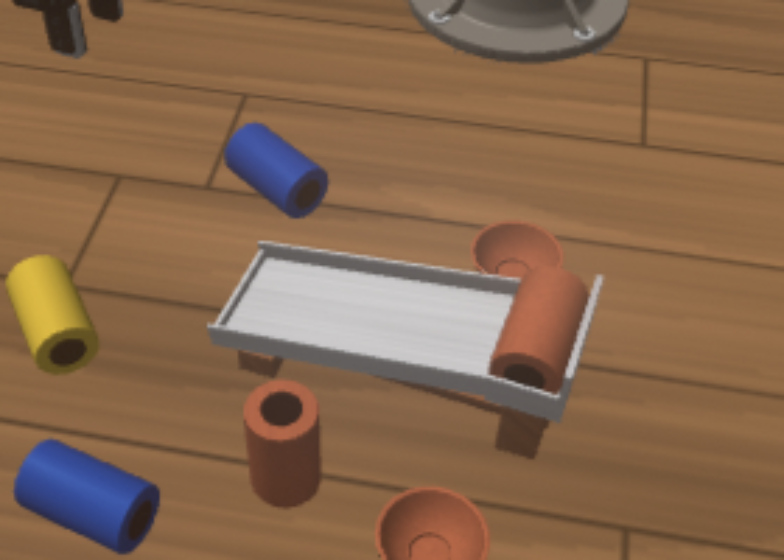

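View pics/top8.png

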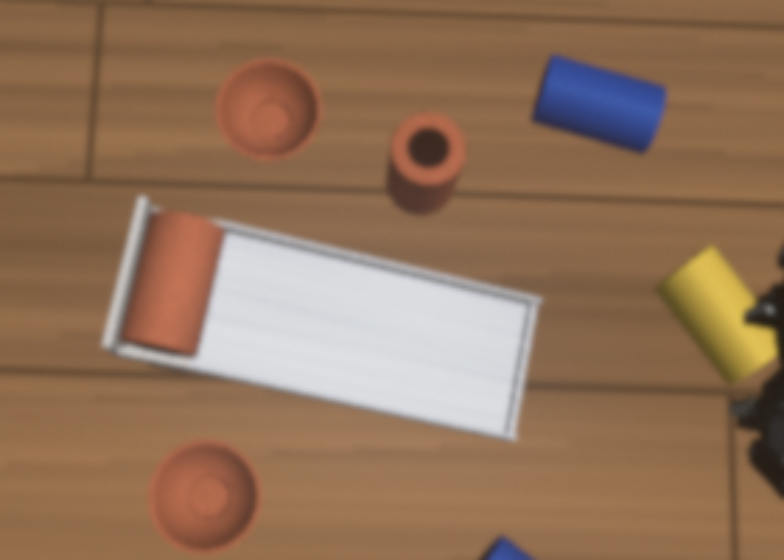

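The prop is seated at about x=99, z=86 mm, square in the gutter against the stop. The bystanders haven't moved and the hand is clear, so I'm handing in.

```bash
python3 -c "
from station import *
print(hand_in())"
```

```text
the job is handed in; nothing more can be done
None
```

The terracotta prop is in the seat against the end stop. I pushed it up the ramp with two fingertips held 40 mm apart behind it, at 30 to 40 mm/s, then slowed at the crest. After it dropped in, I backed the hand off and up and handed in at about 13 s of the 42 s allowed.

- **Contact:** The force readings between pushes were about 1 to 3 N along the slope. After the last push over the crest the force read zero, with a visible gap behind the prop.
- **Seat:** The two cameras put the prop's centre at x ≈ 99.0 and 99.8 mm and z ≈ 87 and 85 mm in the gutter's frame. The target was 98 and 86 mm. The prop lies square across the gutter.
- **Bystanders:** The spare prop and both lamps are where they started. In the last check the scene camera's network found only one lamp, reading about 3 mm off its first position. The top camera found both lamps within 1 mm of where they started.
- **Camera disagreement:** The cameras differed by about 2 to 3 mm, mostly in height and sideways. That is close to the stated calibration error and did not affect the push.
- **Off course:** Before contact, the descent drifted about 12 mm sideways and I corrected it. The tool also kept a tilt of 1.5 to 2 degrees, which I left.

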